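# Lay the hull blank on the launching slip

## Task

Two hull blanks stand on their sterns on the desk. Pick up the pale basswood one by its sides, set its stern down on the white slip board, and with the stern pressed on the board pivot the hull between the fingers until it lies flat, then let go. It should end with its red-striped bottom down on the blue hull silhouette, bow on the silhouette's pointed end towards the flask; leave the walnut hull where it stands.

Things in the scene. Friction and masses are not known exactly. Their poses are not given: they have to be found in the camera images.
- pale_hull_center (a point): Centre of the pale hull blank (loose, 46 g): 26 mm beam, 28 mm deep, 120 mm long; sides parallel to 86 mm from the stern, then tapering to the bow. Stands on its flat stern, centre 60 mm up. z: stern to bow; x: across the beam (sides to pinch); y: from deck (mast holes) to flat bottom (red keel stripe), faces 14 mm either side. Pinched near the top at 12 to 40 N it turns in the fingers about x.
- pale_hull_bow (a point): Tip of the pale hull's bow, 60 mm from its centre along z; same axes.
- slip: Fixed white board, 110 (x) x 180 (y) x 6 mm, flat on the desk, with a blue hull silhouette 26 x 120 mm centred on it, its pointed bow end to +y. Origin at the centre of its underside, at desk height; z up, top face at 6 mm. A fixed glass flask 140 mm high lies in a cradle beyond the +y end, mouth 140 mm from the board's centre.
- walnut_hull_center (a point): Centre of the dark walnut hull blank (loose), a bystander of the same shape, size and axes, also standing on its stern; leave it alone.
There are look-alikes about, which are no part of the job. What is shaped like the part that bears pale_hull_center but orange is not meant.

How it is judged:
By the outcome, as a careful person would: the job done as asked, in the order asked, and still so for the second after the job is handed in, with the robot touching nothing.
It also fails if it takes over 45 s, if anything falls off the work surface, if the arm or the gripper's body presses on something with over 40 N, if the wrist force passes 120 N, or if a joint passes its speed limit or range.

## Robot

A 6-joint arm with a two-finger parallel gripper is mounted at the origin on the work surface. World frame = base frame: x ahead of the robot, y to its left, z up, the work surface at z = 0. Lengths are in m, angles in rad, forces in N, time in s.
With the tool pointing down it reaches from about 0.275 to 0.75 m from the base axis. Payload 10.2 kg.
Tool frame: the origin (TCP) lies on the centre line of the jaws, within the pads' length; the fingertips stand 22 mm ahead of it and the grasp point (between the pads) lies 3 mm ahead of it; x points along the fingers, z is the direction in which the jaws open and shut, and the axes are right-handed (so a half turn about x gives the same grasp; the last joint's range is limited). The gripper opens to 88 mm and grips with 3 to 60 N. Pads are 18 mm wide; open, the fingers measure 123 mm over their backs; the gripper's body (75 mm by 187 mm) begins 45 mm behind the grasp point.
Start: joints at [-1.542, 0.313, 1.498, -0, 1.331, -0.223], TCP at [0.131, -0.508, 0.261] pointing down, gripper open.
Joint ranges: [-2.94, 2.94], [-0.97, 2.17], [0.19, 2.56], [-1.23, 4.37], [0.02, 3.11], [-2.88, 2.88]. Speed limits (rad/s): [2.39, 2.39, 3.01, 3.14, 3.14, 3.14].

## Interface

Orientations are given as a unit quaternion [x, y, z, w].
In Python, from bench import arm gives the robot as it stands. Calls block until the motion is done:
- arm.move_pose(position, orientation): joint-space move of the TCP to a pose.
- arm.move_straight(position, velocity=0.15, frame=None, contact_N=None): straight line of the TCP; frame=None keeps the orientation; velocity is the mean speed in m/s. With contact_N (N) it stops when the force on the tool has changed by that much, and returns True; else False.
- arm.goto_joints(angles): joint-space move.
- arm.set_gripper(opening): opening from 0.0 (shut) to 1.0 (fully open); the grip force is fixed at half the most; returns when the fingers have stopped.
- arm.pause(seconds).
- arm.solve_ik(position, orientation): joint angles nearest the present ones, or None.
- arm.get_image(name): name is "scene" or "top" or "wrist"; returns a dict with "color" (400x640x3 uint8, red, green, blue), "fx", "fy", "cx", "cy" (pixels), "R" (3x3) and "t" (3): a world point X has camera coordinates R X + t; the wrist camera has in their place "hand_eye" (4x4, takes a point from camera to tool coordinates, whose origin is the TCP and whose axes are the tool frame's). Camera axes: x right, y down, z forward; pixel columns grow to the right and rows downward; lengths in m; the calibration is good to about 2 mm. The wrist camera is an equidistant fisheye: a pixel r from the principal point sees the ray r / f radians off the axis. A picture is of the moment at which its call begins: read the wrist's pose just before it. There is no depth.
A pose or a line that the arm cannot do raises arm.MotionError and nothing moves.
- arm.close_job(): hands the job in, once; it reports no verdict.
Trained networks look in the newest picture that a camera, given by its name, has taken for a name from the list of things; names that differ only in an ending like _2 or _b are one class to them, and where a whole thing is asked for, a point or a joint stands for the part that bears it (a point fixed in the world has none). Each returns a list of dicts, best first, with "confidence" (0 to 1); they miss things now and then, are a little off and sometimes report something else, mostly with a low value. They report only what shows in the picture. A call takes as long as a camera call. They do not tell look-alikes from the thing itself.
- arm.boxes_of(camera, target): "at" ([column, row] in pixels, amid what is visible of it).
- arm.spot_point(camera, target): "at" ([column, row] in pixels: a listed point, or the origin of a listed thing).
Readings, each from a call of its own:
- arm.read_time(): time.
- arm.read_q(): joint angles.
- arm.read_qvel(): joint speeds.
- arm.read_joint_torque(): joint torques, N m.
- arm.read_ee_pos(): TCP position.
- arm.read_eef_rot(): TCP orientation.
- arm.read_wrist_force(): force on the tool from outside, world axes, zero at the start.
- arm.read_ft_torque(): the same for the moment, N m.
- arm.read_gripper_width(): opening from 0.0 (shut) to 1.0 (fully open).
Only numpy, scipy, OpenCV 4.12 (cv2) and the standard library are available. Lean on these libraries where they do the work, as an engineer would, in place of code of your own. Each camera call takes 0.05 s, during which the arm holds its last target.

## Working session

There is one attempt and no reset: what is moved stays moved. The work goes in short steps, each a Python script; the robot and the scene stay as the last script left them, time stands still between calls to the robot, and variables do not carry over. Pictures are saved under pics/ and viewed, and the job is handed in when it is done.

```bash
ls; mkdir -p pics; cat > h.py <<'E'
import numpy as np, cv2
from bench import arm
def save(n,im): cv2.imwrite(f'pics/{n}.png',cv2.cvtColor(im['color'],cv2.COLOR_RGB2BGR))
def ray(im,px):
    d=np.array([(px[0]-im['cx'])/im['fx'],(px[1]-im['cy'])/im['fy'],1.])
    R=np.array(im['R']);t=np.array(im['t']);o=-R.T@t;d=R.T@d
    return o,d/np.linalg.norm(d)
def proj(im,X):
    c=np.array(im['R'])@np.array(X)+np.array(im['t']);return np.array([im['fx']*c[0]/c[2]+im['cx'],im['fy']*c[1]/c[2]+im['cy']])
def tri(rs):
    A=np.zeros((3,3));b=np.zeros(3)
    for o,d in rs:
        P=np.eye(3)-np.outer(d,d);A+=P;b+=P@o
    X=np.linalg.solve(A,b);return X,[float(np.linalg.norm((np.eye(3)-np.outer(d,d))@(X-o))) for o,d in rs]
E
python3 - <<'E'
from h import *
print(arm.read_time())
for c in ['scene','top','wrist']:
    im=arm.get_image(c);save(c+'0',im)
    print(c,{k:np.round(v,3).tolist() for k,v in im.items() if k!='color'})
    for t in ['pale_hull_center','pale_hull_bow','slip','walnut_hull_center']:
        print(t,[(np.round(d['at'],1).tolist(),round(d['confidence'],2)) for d in arm.spot_point(c,t)],'BOX',[(np.round(d['at'],1).tolist(),round(d['confidence'],2)) for d in arm.boxes_of(c,t)])
print(arm.read_eef_rot(),arm.read_ee_pos(),arm.read_time())
E
```

```text
pics
0.0
scene {'fx': 373.096, 'fy': 373.096, 'cx': 316.923, 'cy': 198.937, 'R': [[-0.856, 0.517, 0.01], [0.438, 0.735, -0.517], [-0.274, -0.438, -0.856]], 't': [0.54, -0.079, 0.815]}
pale_hull_center [([250.3, 167.4], 0.95), ([228.8, 142.3], 0.81)] BOX [([253.6, 168.1], 0.86), ([228.6, 140.0], 0.69)]
pale_hull_bow [([248.0, 152.8], 0.57), ([223.3, 119.3], 0.57)] BOX [([253.3, 170.2], 0.71), ([229.4, 141.7], 0.56)]
slip [([337.3, 307.8], 0.91)] BOX [([338.8, 311.5], 0.84)]
walnut_hull_center [([324.2, 158.6], 0.95)] BOX [([324.3, 159.9], 0.96)]
top {'fx': 506.901, 'fy': 506.901, 'cx': 307.258, 'cy': 204.841, 'R': [[0.02, -1.0, 0.002], [-0.995, -0.02, -0.095], [0.095, -0.0, -0.995]], 't': [-0.161, 0.552, 0.979]}
pale_hull_center [([383.6, 182.1], 0.86), ([421.5, 173.8], 0.77)] BOX [([419.2, 174.6], 0.91), ([383.1, 181.8], 0.79)]
pale_hull_bow [([382.9, 175.7], 0.7), ([429.3, 172.4], 0.7)] BOX [([421.1, 176.5], 0.82), ([379.3, 180.0], 0.55)]
slip [([228.7, 184.0], 0.72)] BOX [([231.4, 186.6], 0.74)]
walnut_hull_center [([352.4, 251.3], 0.58)] BOX [([352.4, 249.8], 0.79)]
wrist {'fx': 309.707, 'fy': 309.707, 'cx': 326.023, 'cy': 199.297, 'hand_eye': [[-0.001, -0.257, 0.966, -0.124], [0.001, -0.966, -0.257, 0.067], [1.0, 0.0, 0.001, 0.001], [0.0, 0.0, 0.0, 1.0]]}
pale_hull_center [] BOX []
pale_hull_bow [] BOX []
slip [] BOX []
walnut_hull_center [] BOX []
[ 0.43327845  0.55881478 -0.43325707  0.55882389] [ 0.13079415 -0.50845272  0.26070736] 1.35
```

```bash
python3 - <<'E'
import cv2
a=cv2.imread('pics/scene0.png');b=cv2.imread('pics/top0.png')
cv2.imwrite('pics/sc_crop.png',cv2.resize(a[90:220,190:390],None,fx=4,fy=4,interpolation=cv2.INTER_CUBIC))
cv2.imwrite('pics/top_crop.png',cv2.resize(b[130:280,310:470],None,fx=4,fy=4,interpolation=cv2.INTER_CUBIC))
E
```

```text
(no output)
```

View pics/scene0.png

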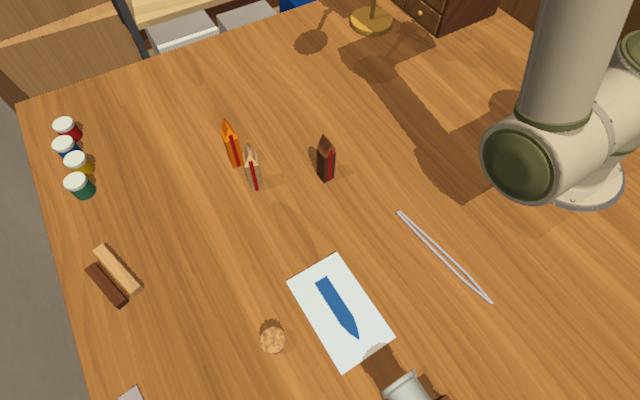

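View pics/top0.png

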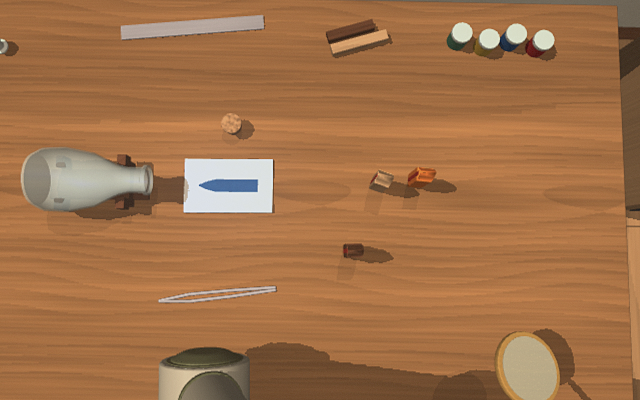

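View pics/sc_crop.png

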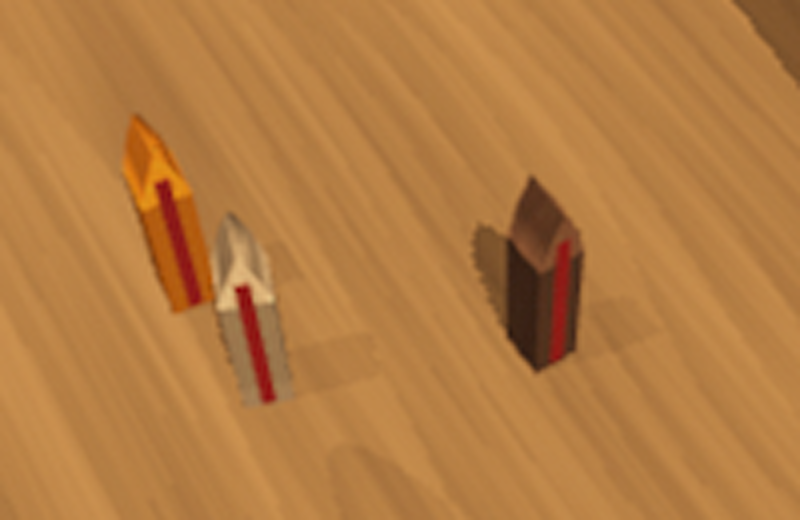

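View pics/top_crop.png

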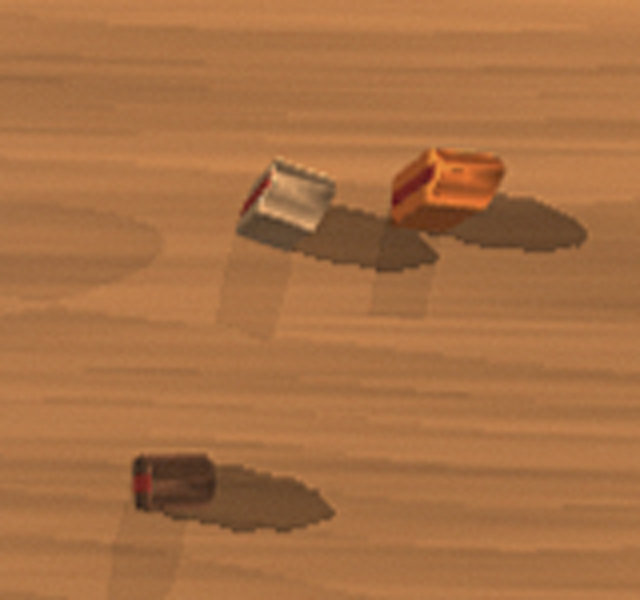

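Candidates are the pale hull (scene 250,167; top 383,182), the orange look-alike (scene 229,141; top 421,175) and the walnut hull (scene 324,159; top 352,251). The crop confirms the basswood one is at scene (250,167), with its red stripe facing +y and +x. Next I'll compute positions and yaw.

```bash
cat > fit.py <<'E'
from h import *
from scipy.optimize import minimize
def hull_pts():
    P=[]
    for x in(-.013,.013):
        for y in(-.014,.014):
            P+= [(x,y,-.06),(x,y,.026)]
    return np.array(P)
def model(x,y,yaw,z=.06):
    c,s=np.cos(yaw),np.sin(yaw); R=np.array([[c,-s,0],[s,c,0],[0,0,1]])
    return lambda P:(R@np.array(P).T).T+[x,y,z]
E
python3 - <<'E'
from fit import *
S=arm.get_image('scene');T=arm.get_image('top')
def g(im,px,z):
    o,d=ray(im,px);return o+d*(z-o[2])/d[2]
for n,a,b in [('palec',(250.3,167.4),(383.6,182.1)),('palebow',(248,152.8),(382.9,175.7)),('slip',(337.3,307.8),(228.7,184)),('orange',(228.8,142.3),(421.5,173.8)),('wal',(324.2,158.6),(352.4,251.3))]:
    X,e=tri([ray(S,a),ray(T,b)]);print(n,X.round(4),np.round(e,4))
# pale hull bottom stern corners in scene
p,q=g(S,(251.3,191.5),0),g(S,(263,190),0);print(p,q,np.linalg.norm(p-q))
# slip: white and blue masks
for nm,im in(('S',S),('T',T)):
    hsv=cv2.cvtColor(im['color'],cv2.COLOR_RGB2HSV)
    bl=cv2.inRange(hsv,(95,110,60),(125,255,255)); 
    if nm=='S': bl[:270]=0;bl[345:]=0;bl[:,:300]=0;bl[:,380:]=0
    else: bl[:150]=0;bl[220:]=0;bl[:,:180]=0;bl[:,280:]=0
    ys,xs=np.nonzero(bl);W=np.array([g(im,(u,v),.006)[:2] for u,v in zip(xs,ys)])
    m=W.mean(0);U,s,V=np.linalg.svd(W-m);ax=V[0]*np.sign(V[0][1]);pr=(W-m)@ax;lat=(W-m)@np.array([ax[1],-ax[0]])
    print(nm,'blue',m,'ax',ax,np.degrees(np.arctan2(-ax[0],ax[1])),'len',pr.min(),pr.max(),lat.min(),lat.max(),'ctr',m+ax*(pr.min()+pr.max())/2)
    wh=cv2.inRange(hsv,(0,0,140),(179,60,255))
    if nm=='S': wh[:240]=0;wh[:,:270]=0;wh[:,400:]=0;wh[377:]=0
    else: wh[:150]=0;wh[220:]=0;wh[:,:180]=0;wh[:,280:]=0
    n,l,st,_=cv2.connectedComponentsWithStats(wh);k=1+st[1:,4].argmax()
    ys,xs=np.nonzero((l==k));W=np.array([g(im,(u,v),.006)[:2] for u,v in zip(xs,ys)],np.float32)
    r=cv2.minAreaRect(W*1000);print('white',r)
E
```

```text
palec [ 0.6018 -0.2977  0.0543] [0.0021 0.0021]
palebow [ 0.6038 -0.2867  0.1141] [0.0008 0.0008]
slip [0.5963 0.0108 0.007 ] [0.0003 0.0003]
orange [ 0.6158 -0.3672  0.0678] [0.0003 0.0003]
wal [ 0.4671 -0.2388  0.0588] [0.0023 0.0023]
[ 0.61797356 -0.28229881  0.        ] [ 0.59560472 -0.27324697  0.        ] 0.024130908567359294
S blue [0.59417635 0.00729267] ax [-0.01104724  0.99993898] 0.6329729761658004 len -0.05465512234953468 0.06286851197218218 -0.012422401042216405 0.012067046785909122 ctr [0.59413098 0.01139911]
white ((594.0784301757812, 11.841621398925781), (111.17866516113281, 181.08670043945312), 0.7283316850662231)
T blue [0.59407694 0.00575717] ax [-0.00748181  0.99997201] 0.42867996475522957 len -0.050842732289022134 0.06512818953972471 -0.011693457445877166 0.01152752328821268 ctr [0.5940235 0.0128997]
white ((594.8411254882812, 12.4635009765625), (110.54891204833984, 180.02223205566406), 1.1602332592010498)
```

```bash
cat >> h.py <<'E'
from scipy.spatial.transform import Rotation as Ro
def quat(yaw,flip=False):
    h=np.array([np.cos(yaw),np.sin(yaw),0])*(-1 if flip else 1); x=np.array([0,0,-1.]);y=np.cross(h,x)
    return Ro.from_matrix(np.c_[x,y,h]).as_quat()
def wproj(im,pos,q,X):
    H=np.array(im['hand_eye']);P=Ro.from_quat(q).inv().apply(np.array(X)-pos); c=np.linalg.inv(H)@np.r_[P,1]
    c=c[:3];r=np.hypot(c[0],c[1]);th=np.arctan2(r,c[2]);return np.array([im['fx']*th*c[0]/r+im['cx'],im['fy']*th*c[1]/r+im['cy']])
def wray(im,pos,q,px):
    H=np.array(im['hand_eye']);u=(px[0]-im['cx'])/im['fx'];v=(px[1]-im['cy'])/im['fy'];th=np.hypot(u,v)
    d=np.array([u/th*np.sin(th),v/th*np.sin(th),np.cos(th)]);R=Ro.from_quat(q).as_matrix();H3=H[:3,:3]
    return pos+R@H[:3,3],R@H3@d
E
python3 - <<'E'
from h import *
for f in (0,1):
    for yaw,p in ((-.384,[.6015,-.293,.28]),(-.384,[.6015,-.293,.08]),(0.012,[.594,-.06,.2]),(.012,[.594,.03,.03])):
        r=arm.solve_ik(p,quat(yaw,f).tolist());print(f,p,None if r is None else np.round(r,2))
E
```

```text
0 [0.6015, -0.293, 0.28] [-0.63  0.64  0.95 -0.    1.55 -0.24]
0 [0.6015, -0.293, 0.08] [-0.63  0.8   1.2  -0.    1.14 -0.24]
0 [0.594, -0.06, 0.2] [-0.3   0.52  1.36 -0.    1.27 -0.31]
0 [0.594, 0.03, 0.03] [-0.15  0.73  1.5  -0.    0.92 -0.16]
1 [0.6015, -0.293, 0.28] None
1 [0.6015, -0.293, 0.08] None
1 [0.594, -0.06, 0.2] [-0.3   0.52  1.36 -0.    1.27  2.83]
1 [0.594, 0.03, 0.03] None
```

```bash
python3 - <<'E'
from h import *
t0=arm.read_time()
arm.move_pose([.6015,-.293,.25],quat(-.384).tolist())
p,q=np.array(arm.read_ee_pos()),np.array(arm.read_eef_rot())
im=arm.get_image('wrist');save('w1',im)
np.savez('w1.npz',p=p,q=q,he=im['hand_eye'])
for t in ['pale_hull_center','pale_hull_bow']:
    print(t,[(np.round(d['at'],1).tolist(),round(d['confidence'],2)) for d in arm.spot_point('wrist',t)])
print(p,arm.read_time()-t0,arm.read_time())
for X in ([.6015,-.293,.06],[.6015,-.293,.12],[.6068,-.2778,0]): print(wproj(im,p,q,X))
E
```

```text
pale_hull_center [([326.0, 179.3], 0.87), ([360.6, 238.0], 0.58)]
pale_hull_bow [([329.4, 190.8], 0.89), ([369.0, 266.9], 0.76)]
[ 0.60090094 -0.29399822  0.25013648] 2.0250000000000004 3.475
[325.08937964 181.44365053]
[324.91700339 195.73367014]
[324.54677004 158.56549561]
```

View pics/w1.png

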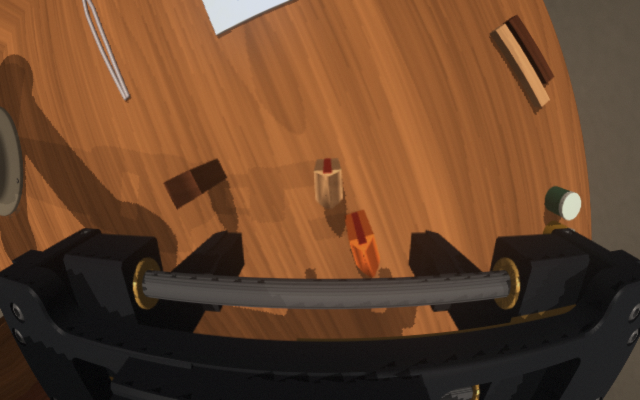

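```bash
python3 - <<'E'
import cv2
a=cv2.imread('pics/w1.png')
cv2.imwrite('pics/w1c.png',cv2.resize(a[140:240,280:400],None,fx=6,fy=6,interpolation=cv2.INTER_CUBIC))
E
```

```text
(no output)
```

View pics/w1c.png

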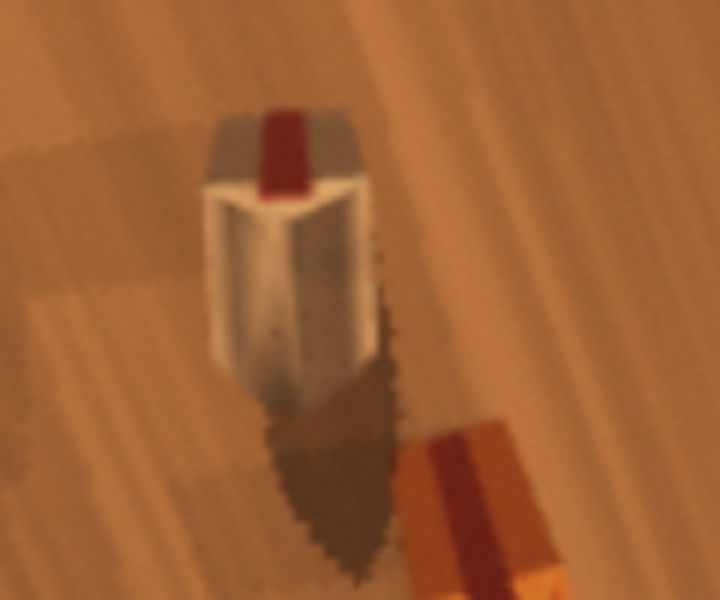

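```bash
python3 - <<'E'
from fit import *
from scipy.optimize import least_squares
w=arm.get_image('wrist');S=arm.get_image('scene');T=arm.get_image('top')
d=np.load('w1.npz');p,q=d['p'],d['q']
a,b=.013,.014
W=[((220,115),(-a,b,0)),((352,110),(a,b,0)),((203,186),(-a,b,.086)),((370,177),(a,b,.086)),((212,355),(-a,-b,.086)),((380,350),(a,-b,.086))]
W=[((np.array(c)+.5)/6-.5+[280,140],m) for c,m in W]
Sc=[((245,405),(a,b,0)),((292,400),(-a,b,0)),((215,308),(a,b,.086)),((276,303),(-a,b,.086))]
Sc=[((np.array(c)+.5)/4-.5+[190,90],m) for c,m in Sc]
def res(v,which='WS'):
    M=model(v[0],v[1],v[2],0);r=[]
    if 'W' in which:
        for c,m in W:r+=list(wproj(w,p,q,M([m])[0])-c)
    if 'S' in which:
        for c,m in Sc:r+=list(proj(S,M([m])[0])-c)
    return r
for k in('W','S','WS'):
    s=least_squares(res,[.6,-.293,-.38],args=(k,));print(k,s.x.round(4),np.degrees(s.x[2]).round(2),np.round(s.fun,1))
E
```

```text
W [ 0.6053 -0.2917 -0.3379] -19.36 [ 0.2 -0.1 -0.4 -0.2  0.3 -0.2  0.   0.1  0.4  0.4 -0.6 -0. ]
S [ 0.6013 -0.2915 -0.4227] -24.22 [-0.4  0.2  0.5  0.2  0.6 -0.2 -0.7 -0.2]
WS [ 0.6049 -0.2917 -0.3314] -18.99 [-0.2  0.1 -0.8 -0.2 -0.2  0.1 -0.5  0.2  0.1  0.6 -0.9  0.  -1.3  1.3
 -0.5  0.3 -0.5  0.9 -1.8 -0.1]
```

```bash
python3 - <<'E'
from h import *
yaw=-.338;hy=np.array([-np.sin(yaw),np.cos(yaw),0])
c=np.array([.6052,-.2917,0])-hy*.003
q=quat(yaw).tolist()
arm.set_gripper(.75)
arm.move_pose((c+[0,0,.16]).tolist(),q)
p,qq=np.array(arm.read_ee_pos()),np.array(arm.read_eef_rot());im=arm.get_image('wrist');save('w2',im)
print(p,arm.read_wrist_force())
print(arm.move_straight((c+[0,0,.081]).tolist(),velocity=.1,contact_N=8), arm.read_ee_pos(),arm.read_time())
save('s2',arm.get_image('scene'));save('w3',arm.get_image('wrist'))
E
python3 -c "
import cv2,numpy as np
a=cv2.imread('pics/s2.png')[90:220,190:340];a=cv2.resize(a,None,fx=3,fy=3);b=cv2.imread('pics/w3.png')[60:390,150:500]
h=max(a.shape[0],b.shape[0]);cv2.imwrite('pics/c2.png',np.hstack([cv2.copyMakeBorder(x,0,h-x.shape[0],0,0,0) for x in(a,b)]))"
```

```text
[ 0.60451629 -0.29473862  0.16104295] [ 0.37822022 -0.65676674  0.32887002]
False [ 0.60453533 -0.29477731  0.08184163] 5.575
```

View pics/c2.png

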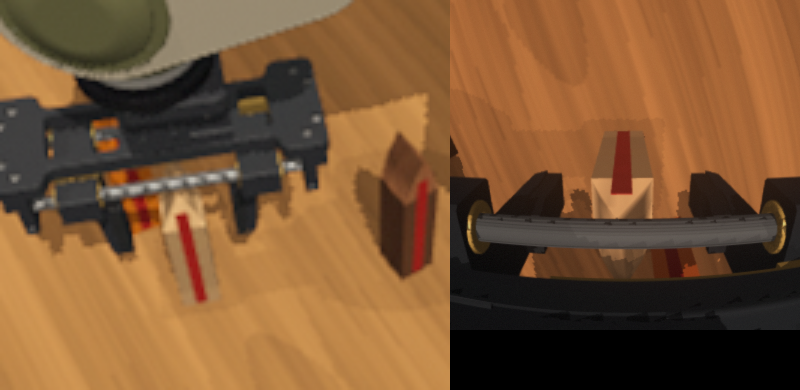

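View pics/w2.png

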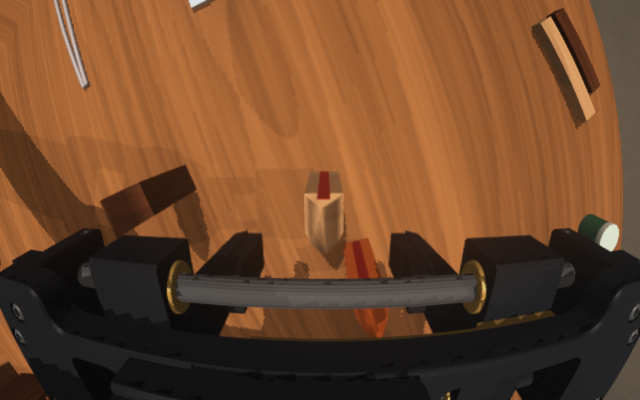

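```bash
python3 -c "
import cv2
a=cv2.imread('pics/w3.png')[180:300,270:390];cv2.imwrite('pics/w3c.png',cv2.resize(a,None,fx=5,fy=5,interpolation=cv2.INTER_CUBIC))"
```

```text
(no output)
```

View pics/w3c.png

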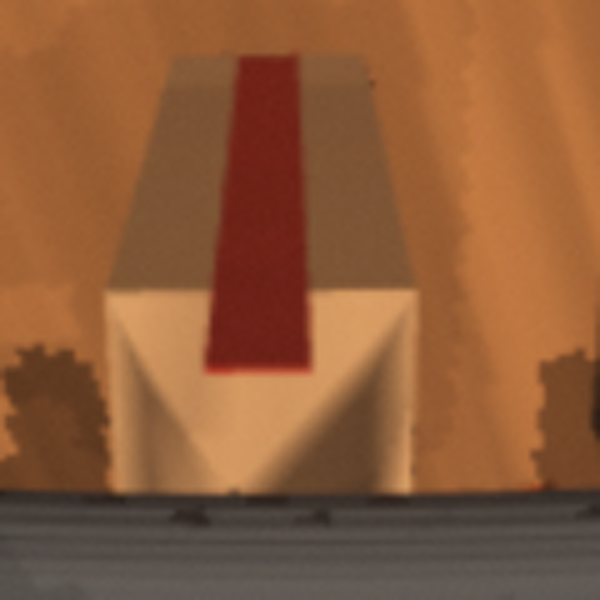

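```bash
python3 - <<'E'
from fit import *
from scipy.optimize import least_squares
w=arm.get_image('wrist');p,q=np.array(arm.read_ee_pos()),np.array(arm.read_eef_rot())
a,b=.013,.014
W=[((172,56),(-a,b,0)),((366,56),(a,b,0)),((105,289),(-a,b,.086)),((416,289),(a,b,.086))]
W=[((np.array(c)+.5)/5-.5+[270,180],m) for c,m in W]
def res(v):
    M=model(v[0],v[1],v[2],0);return np.ravel([wproj(w,p,q,M([m])[0])-c for c,m in W])
s=least_squares(res,[.605,-.2917,-.34]);print(s.x.round(4),s.fun.round(1))
y=s.x[2];d=s.x[:2]-p[:2];print('in hull frame, hull centre minus tcp x,y:',d@[np.cos(y),np.sin(y)],d@[-np.sin(y),np.cos(y)], p)
# slip views
S=[];print([ (d['at'],d['confidence']) for d in arm.spot_point('wrist','slip')])
E
```

```text
[ 0.6048 -0.2914 -0.3372] [ 0.2 -0.5 -0.5 -0.5  0.1  0.3  0.1  0.3]
in hull frame, hull centre minus tcp x,y: -0.0007278727663757004 0.0032209196313070128 [ 0.60444958 -0.29468644  0.08175777]
[]
```

```bash
python3 - <<'E'
from h import *
p=np.array(arm.read_ee_pos());q=quat(-.338).tolist()
arm.set_gripper(0);print('w',arm.read_gripper_width()*88,arm.read_wrist_force())
arm.move_straight((p+[0,0,.07]).tolist(),velocity=.12)
print(arm.read_wrist_force(),arm.read_gripper_width()*88,arm.read_ee_pos())
# to a point above the slip: final stern edge at slip y=-60
psi=.012;sl=np.array([.5943,.012,0]);yh=np.array([-np.sin(psi),np.cos(psi),0])
tgt=sl+yh*(-.060-.0172)+[0,0,.006+.0787+.003+.03]
arm.move_pose(tgt.tolist(),quat(psi).tolist())
p,qq=np.array(arm.read_ee_pos()),np.array(arm.read_eef_rot());im=arm.get_image('wrist');save('w4',im);save('s4',arm.get_image('scene'))
np.savez('w4.npz',p=p,q=qq)
print(p,tgt,arm.read_gripper_width()*88,arm.read_wrist_force(),arm.read_time())
E
python3 -c "
import cv2
a=cv2.imread('pics/s4.png')[150:400,220:470];cv2.imwrite('pics/s4c.png',cv2.resize(a,None,fx=2.4,fy=2.4))"
```

```text
w 25.726845364549476 [ 0.45897491  0.01788355 -0.08164573]
[ 0.2827565   0.22648636 -0.41870863] 25.7968803080651 [ 0.60408027 -0.29444974  0.15072185]
[ 0.59562696 -0.0664475   0.1178518 ] [ 0.59522638 -0.06519444  0.1177    ] 26.155584339759113 [ 0.0315907   0.01648025 -0.38049497] 8.225
```

View pics/w4.png

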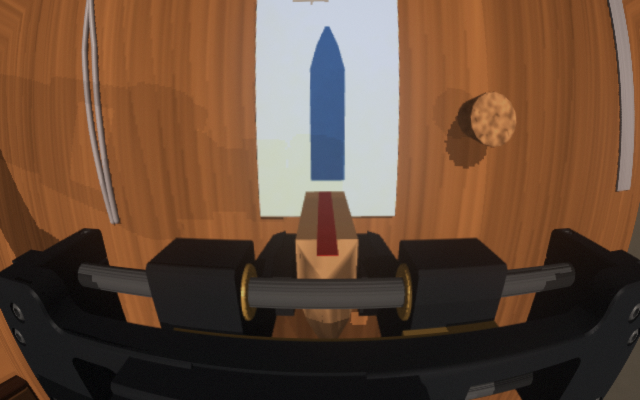

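View pics/s4c.png

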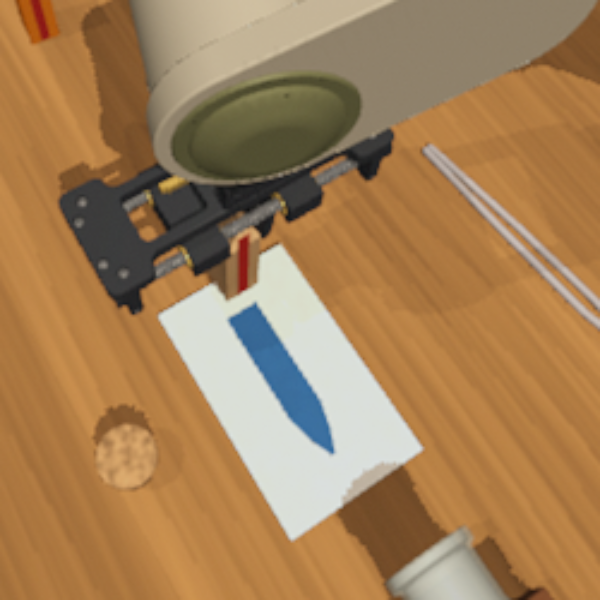

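```bash
python3 - <<'E'
from fit import *
im=arm.get_image('wrist');d=np.load('w4.npz');p,q=d['p'],d['q']
hsv=cv2.cvtColor(im['color'],cv2.COLOR_RGB2HSV);bl=cv2.inRange(hsv,(95,110,60),(125,255,255));bl[190:]=0
ys,xs=np.nonzero(bl)
def g(px,z):
    o,r=wray(im,p,q,px);return o+r*(z-o[2])/r[2]
W=np.array([g((u,v),.006)[:2] for u,v in zip(xs,ys)])
m=W.mean(0);V=np.linalg.svd(W-m,full_matrices=False)[2];ax=V[0]*np.sign(V[0][1]);pr=(W-m)@ax;lat=(W-m)@np.array([ax[1],-ax[0]])
print('blue ctr',m+ax*(pr.min()+pr.max())/2+np.array([ax[1],-ax[0]])*(lat.min()+lat.max())/2,'yaw',np.arctan2(-ax[0],ax[1]),'L',np.ptp(pr),np.ptp(lat))
print('white near corners',g((261,217),.006),g((395,216),.006))
c=cv2.resize(cv2.imread('pics/w4.png')[170:350,260:400],None,fx=4,fy=4,interpolation=cv2.INTER_CUBIC)
cv2.imwrite('pics/w4c.png',c[:600])
R=Ro.from_quat(q).as_matrix();print('tool z yaw',np.arctan2(R[1,2],R[0,2]))
tp=p-[0,0,.003]
for m_ in ((-.013,.0172,-.0787),(.013,.0172,-.0787),(-.013,.0172,.0073),(.013,.0172,.0073)):
    X=tp+R[:,2]*m_[0]+R[:,1]*m_[1]+np.array([0,0,m_[2]]);print(m_,(wproj(im,p,q,X)-[260,170])*4)
E
```

```text
blue ctr [0.59648046 0.01233691] yaw 0.015079567145374673 L 0.11849122480644447 0.02439828190731038
white near corners [ 0.54394238 -0.07943002  0.006     ] [ 0.65295758 -0.07742839  0.006     ]
tool z yaw 0.010391273494710218
(-0.013, 0.0172, -0.0787) [182.02794094  79.37101105]
(0.013, 0.0172, -0.0787) [334.34846688  79.44406089]
(-0.013, 0.0172, 0.0073) [130.4318599  268.06745023]
(0.013, 0.0172, 0.0073) [379.89005363 268.34206057]
```

View pics/w4c.png

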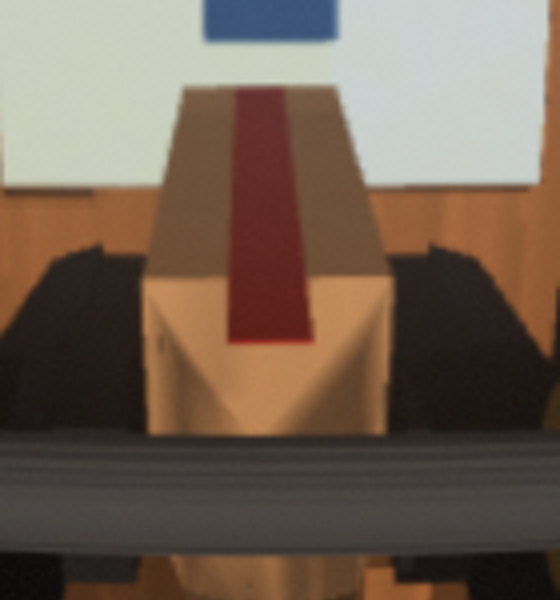

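```bash
cat > cfg.py <<'E'
import numpy as np
psi=.0145;sl=np.array([.5965,.0120,0]);yh=np.array([-np.sin(psi),np.cos(psi),0]);e=.0165;L=.0787
E
python3 - <<'E'
from h import *
from cfg import *
q=quat(.016).tolist()
tgt=sl+yh*(-.060-e)+[0,0,.006+L+.003+.012]
arm.move_straight(tgt.tolist(),velocity=.08,frame=q) if False else arm.move_pose(tgt.tolist(),q)
arm.pause(.2)
p=np.array(arm.read_ee_pos());print('err',p-tgt,arm.read_wrist_force())
r=arm.move_straight((tgt-(p-tgt)*[1,1,0]-[0,0,.016]).tolist(),velocity=.03,contact_N=5)
p,qq=np.array(arm.read_ee_pos()),np.array(arm.read_eef_rot());im=arm.get_image('wrist');save('w5',im);save('s5',arm.get_image('scene'))
np.savez('w5.npz',p=p,q=qq)
print(r,p,p-tgt,arm.read_wrist_force(),arm.read_ft_torque(),arm.read_gripper_width()*88,arm.read_time())
cv2.imwrite('pics/w5c.png',cv2.resize(cv2.imread('pics/w5.png')[140:290,240:400],None,fx=4,fy=4,interpolation=cv2.INTER_CUBIC))
cv2.imwrite('pics/s5c.png',cv2.resize(cv2.imread('pics/s5.png')[200:350,260:410],None,fx=4,fy=4,interpolation=cv2.INTER_CUBIC))
E
```

```text
err [ 0.00020793 -0.0002251   0.00064871] [-0.89541459  1.21796758 -0.40018605]
True [ 0.59722431 -0.06428054  0.08659275] [-0.0003849   0.00021141 -0.01310725] [-1.58530951  0.10385885  4.88144976] [-0.07253028  0.06530944 -0.00517604] 25.604896386271854 9.2833
```

View pics/w5c.png

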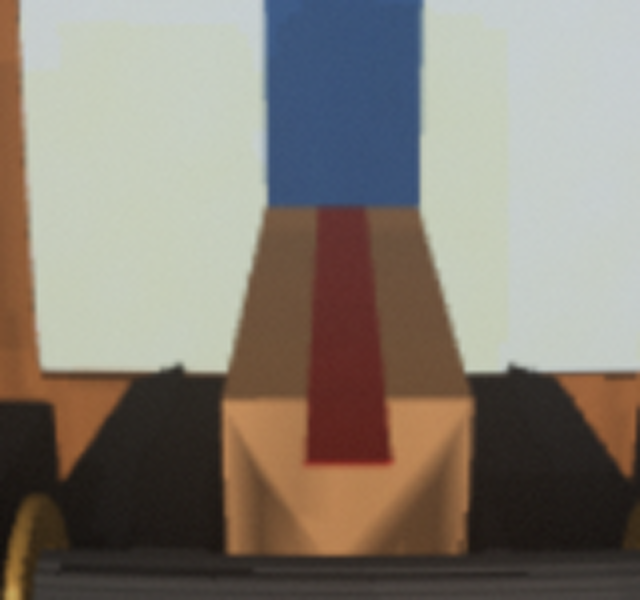

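View pics/s5c.png

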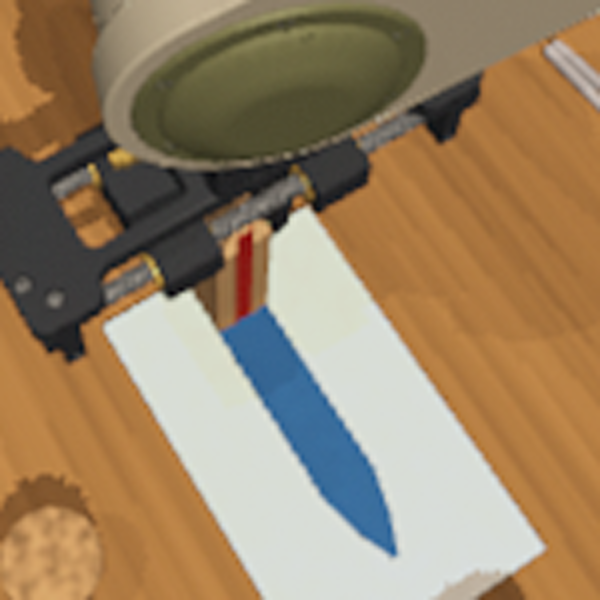

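```bash
cat > piv.py <<'E'
import sys
from h import *
from cfg import *
def piv(a0,a1,step,bias,L=.0778,e=.0165,vel=.06,edge=None):
    q=quat(.016).tolist()
    edge=np.array(edge)
    for th in np.arange(a0,a1+1e-6,step):
        t=np.radians(th)
        g=edge+yh*(-e*np.cos(t)+L*np.sin(t));z=L*np.cos(t)+e*np.sin(t)
        g=np.array([g[0],g[1],.006+z+.003-bias])
        arm.move_straight(g.tolist(),velocity=vel)
        F=np.array(arm.read_wrist_force());p=np.array(arm.read_ee_pos())
        print(th,'F',F.round(1),'err',((p-g)*1000).round(1),'b',round(bias*1000,2))
        if F[2]<5:bias+=.0006
        if F[2]>12:bias-=.0006
        if np.linalg.norm(F)>40:print('STOP');break
    return bias
E
python3 - <<'E'
from piv import *
p=np.array(arm.read_ee_pos());edge=[p[0],p[1],0]+yh*.0165;print(edge.tolist())
b=piv(5,30,5,.0008,edge=edge)
save('s6',arm.get_image('scene'));save('w6',arm.get_image('wrist'));print(arm.read_time())
cv2.imwrite('pics/w6c.png',cv2.resize(cv2.imread('pics/w6.png')[100:300,220:420],None,fx=3,fy=3,interpolation=cv2.INTER_CUBIC))
cv2.imwrite('pics/s6c.png',cv2.resize(cv2.imread('pics/s6.png')[200:350,260:410],None,fx=4,fy=4,interpolation=cv2.INTER_CUBIC))
E
```

```text
[0.596995347746209, -0.04781844772923034, 0.0]
5.0 F [-0.   0.5 -0.7] err [-0.2  0.5 -0.4] b 0.8
10.0 F [-0.7  0.1 -1. ] err [-0.1  0.4 -0.1] b 1.4
15.0 F [1.7 1.7 1.8] err [0.1 0.4 0.1] b 2.0
20.0 F [-3.  -3.2 10.2] err [ 0.5 -0.7  1.5] b 2.6
25.0 F [-4.3 -3.1 16.4] err [ 0.7 -0.8  2.3] b 2.6
30.0 F [-5.  -1.3 18.5] err [ 0.8 -0.5  2.4] b 2.0
10.9833
```

View pics/w6c.png

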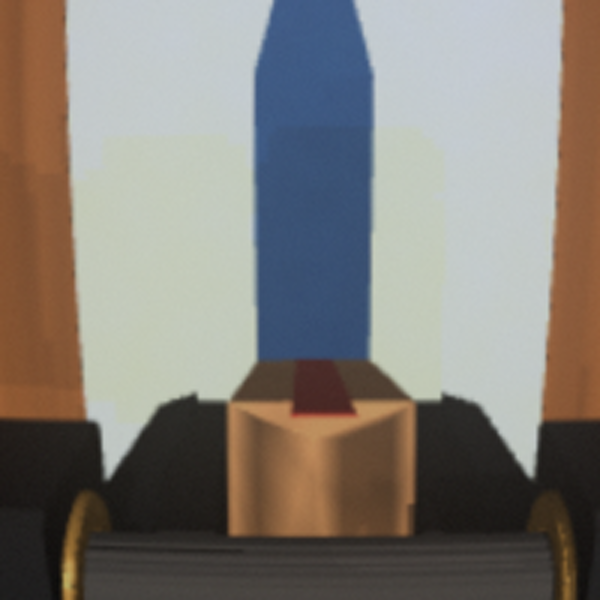

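View pics/s6c.png

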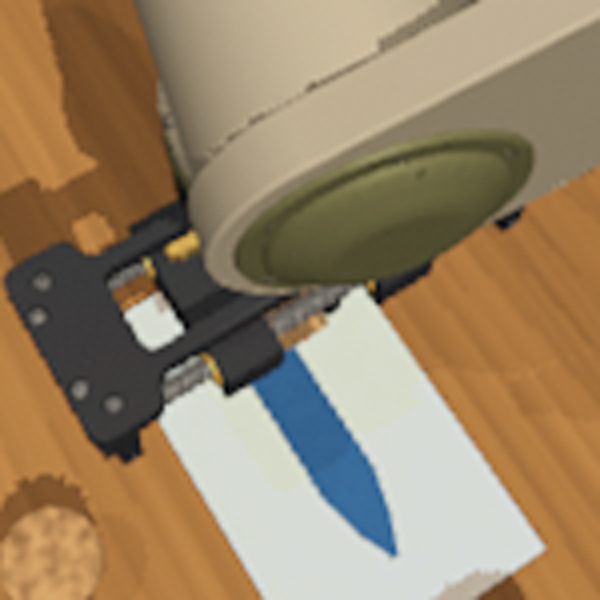

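```bash
cat > est.py <<'E'
from h import *
from cfg import *
from scipy.optimize import least_squares
def est(im,p,q,pts,x0):
    # pts: list (px,(x,y,z from stern)); v: edge y, edge z, x, theta
    def res(v):
        t=v[3];ez=np.array([0,0,1.])*np.cos(t)+yh*np.sin(t);ey=yh*np.cos(t)-np.array([0,0,1.])*np.sin(t);ex=np.array([np.cos(psi),np.sin(psi),0])
        r=[]
        for c,m in pts:
            X=np.array([v[2],v[0],v[1]])+ex*m[0]+ey*(m[1]-.014)+ez*m[2]
            r+=list(wproj(im,p,q,X)-c)
        r+=[(v[1]-.006)*1000]
        return r
    s=least_squares(res,x0,x_scale=[.01,.01,.01,.1]);return s
E
python3 - <<'E'
from est import *
im=arm.get_image('wrist');p=np.array(arm.read_ee_pos());q=np.array(arm.read_eef_rot())
f=lambda c:(np.array(c)+.5)/3-.5+[220,100]
a=.013
s=est(im,p,q,[(f((257,361)),(-a,.014,0)),(f((370,361)),(a,.014,0)),(f((228,402)),(-a,.014,.086)),(f((415,402)),(a,.014,.086))],[-.048,.006,.597,.5])
print(s.x[:3].round(4),np.degrees(s.x[3]),np.round(s.fun,1),p)
E
```

```text
[-0.0274  0.006   0.5983] 15.024331309432416 [ 1.6 -0.   1.4  0.  -1.  -0.1 -0.8  0.1 -0. ] [ 0.59740552 -0.02372386  0.08505901]
```

```bash
python3 - <<'E'
from est import *
im=arm.get_image('wrist');p=np.array(arm.read_ee_pos());q=np.array(arm.read_eef_rot())
for s in (.026,-.02,-.03,-.04,-.06): print(s,wproj(im,p,q,sl+yh*s+[0,0,.006]), (wproj(im,p,q,sl+yh*s+[0,0,.006])-[220,100])*3)
E
```

```text
0.026 [323.99831599 124.01980423] [311.99494796  72.05941269]
-0.02 [323.91503345 192.75726525] [311.74510036 278.27179574]
-0.03 [323.90649673 206.98101772] [311.7194902  320.94305316]
-0.04 [323.90104004 220.8302071 ] [311.70312012 362.49062131]
-0.06 [323.89846549 247.25952378] [311.69539646 441.77857135]
```

```bash
python3 - <<'E'
from est import *
q0=quat(.016).tolist()
p=np.array(arm.read_ee_pos())
arm.move_straight((p+[0,0,.010]).tolist(),velocity=.1)
t=p+[-.0008,-.0206,.010]
arm.move_straight(t.tolist(),velocity=.1);arm.pause(.15)
r=arm.move_straight((t-[0,0,.018]).tolist(),velocity=.03,contact_N=8)
p,q=np.array(arm.read_ee_pos()),np.array(arm.read_eef_rot());im=arm.get_image('wrist');save('w7',im);save('s7',arm.get_image('scene'));save('t7',arm.get_image('top'))
np.savez('w7.npz',p=p,q=q)
print(r,p,arm.read_wrist_force(),arm.read_gripper_width()*88,arm.read_time())
cv2.imwrite('pics/w7c.png',cv2.resize(cv2.imread('pics/w7.png')[140:290,240:400],None,fx=4,fy=4,interpolation=cv2.INTER_CUBIC))
cv2.imwrite('pics/s7c.png',cv2.resize(cv2.imread('pics/s7.png')[200:350,260:410],None,fx=4,fy=4,interpolation=cv2.INTER_CUBIC))
E
```

```text
True [ 0.59659443 -0.04418995  0.08520858] [-1.71826707  0.21029658  5.5180307 ] 25.242264477653094 12.4333
```

View pics/w7c.png

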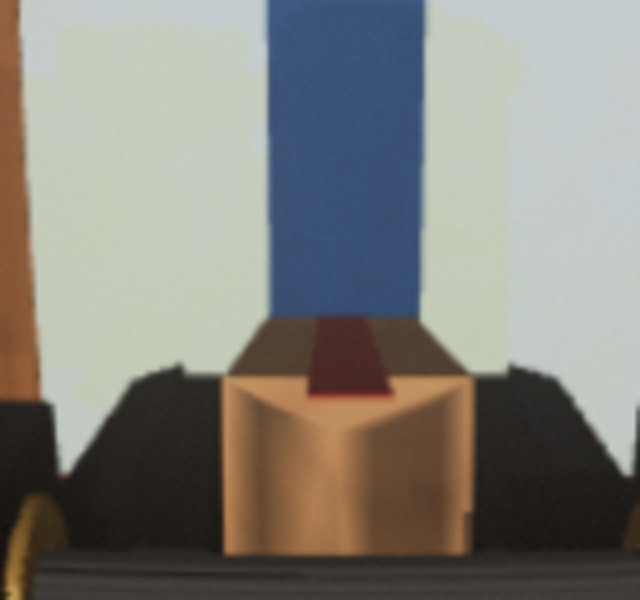

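View pics/s7c.png

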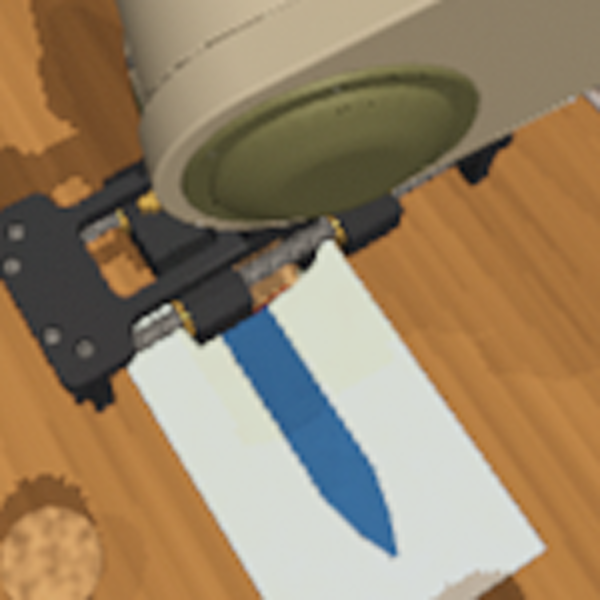

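```bash
cat > piv.py <<'E'
from est import *
def piv(a0,a1,step,bias,L,e,edge,vel=.05,lo=5,hi=9,dx=0):
    edge=np.array(edge)
    for th in np.arange(a0,a1+1e-6,step):
        t=np.radians(th)
        g=edge+yh*(-e*np.cos(t)+L*np.sin(t));z=L*np.cos(t)+e*np.sin(t)
        g=np.array([g[0]+dx,g[1],.006+z+.003-bias])
        arm.move_straight(g.tolist(),velocity=vel)
        F=np.array(arm.read_wrist_force());p=np.array(arm.read_ee_pos())
        print(th,'F',F.round(1),'err',((p-g)*1000).round(1),'b',round(bias*1000,2))
        if F[2]<lo:bias+=.0005
        if F[2]>hi:bias-=.0005
        if F[2]>18:bias-=.0008
        if np.linalg.norm(F)>40:print('STOP');break
    return bias
E
python3 - <<'E'
from piv import *
b=piv(16,40,4,.0012,.0745,.0165,[.5968,-.0479,0])
p,q=np.array(arm.read_ee_pos()),np.array(arm.read_eef_rot());im=arm.get_image('wrist');save('w8',im);np.savez('w8.npz',p=p,q=q);save('s8',arm.get_image('scene'))
print(p,arm.read_time())
for s in (-.03,-.04,-.05,-.06): print(s,((wproj(im,p,q,sl+yh*s+[0,0,.006])-[240,140])*4).round(0))
cv2.imwrite('pics/w8c.png',cv2.resize(cv2.imread('pics/w8.png')[140:290,240:400],None,fx=4,fy=4,interpolation=cv2.INTER_CUBIC))
cv2.imwrite('pics/s8c.png',cv2.resize(cv2.imread('pics/s8.png')[200:350,260:410],None,fx=4,fy=4,interpolation=cv2.INTER_CUBIC))
E
```

```text
16.0 F [-6.1 -1.7 12.5] err [ 0.1 -0.5  1.1] b 1.2
20.0 F [-0.9 -2.5  8.2] err [ 0.6 -0.5  1. ] b 0.7
24.0 F [-1.3 -1.7  8.7] err [ 0.6 -0.4  1. ] b 0.7
28.0 F [-1.2 -1.1  8.3] err [ 0.6 -0.3  0.9] b 0.7
32.0 F [-1.2 -0.4  7.7] err [ 0.5 -0.2  0.7] b 0.7
36.0 F [-0.7  0.5  6.9] err [ 0.5 -0.1  0.7] b 0.7
40.0 F [-0.7 -0.2  6.5] err [ 0.4 -0.   0.5] b 0.7
[ 0.59672684 -0.01266918  0.0764948 ] 14.3333
-0.03 [339. 346.]
-0.04 [339. 402.]
-0.05 [339. 455.]
-0.06 [339. 506.]
```

View pics/w8c.png

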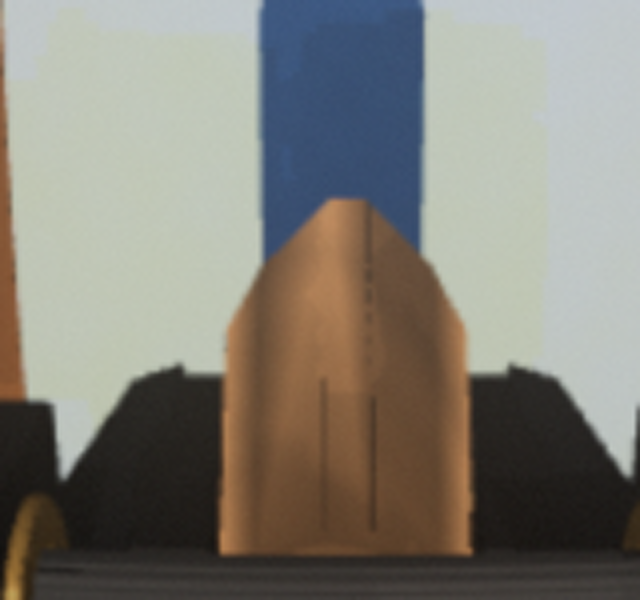

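View pics/s8c.png

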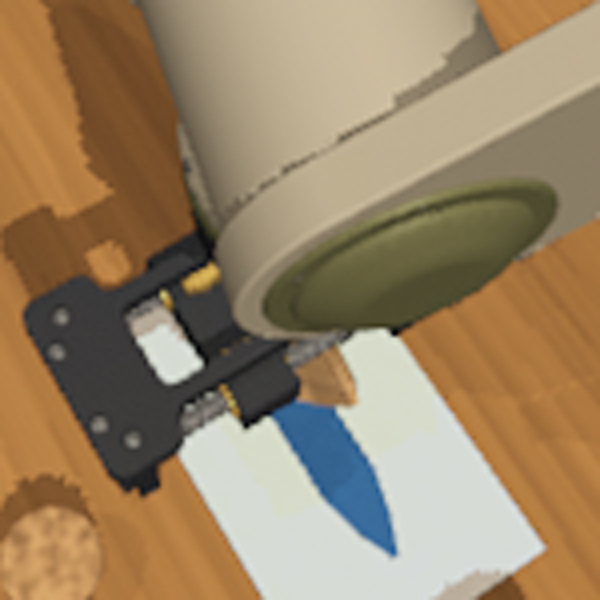

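```bash
python3 - <<'E'
from piv import *
b=piv(45,80,5,.0007,.0745,.0165,[.5965,-.0479,0],lo=4,hi=9)
b=piv(83,86,3,b,.0745,.0165,[.5965,-.0479,0],lo=1,hi=9)
p,q=np.array(arm.read_ee_pos()),np.array(arm.read_eef_rot());im=arm.get_image('wrist');save('w9',im);np.savez('w9.npz',p=p,q=q);save('s9',arm.get_image('scene'))
print(p,b,arm.read_time())
cv2.imwrite('pics/w9c.png',cv2.resize(cv2.imread('pics/w9.png')[80:290,220:420],None,fx=2.8,fy=2.8,interpolation=cv2.INTER_CUBIC))
cv2.imwrite('pics/s9c.png',cv2.resize(cv2.imread('pics/s9.png')[200:350,260:410],None,fx=4,fy=4,interpolation=cv2.INTER_CUBIC))
for th in (75,80,85,90):
    t=np.radians(th);ez=np.array([0,0,1.])*np.cos(t)+yh*np.sin(t);ey=yh*np.cos(t)-np.array([0,0,1.])*np.sin(t)
    E=sl-yh*.06+[0,0,.006]
    print(th,[((wproj(im,p,q,E+ey*(m[0]-.014)+ez*m[1]+[m[2],0,0])-[220,80])*2.8).round(0) for m in ((-.014,.086,-.013),(-.014,.086,.013),(0,.12,0),(-.014,.12,0))])
E
```

```text
45.0 F [ 0.5 -0.   5.3] err [0.5 0.1 0.4] b 0.7
50.0 F [ 1.1 -0.4  3.4] err [0.4 0.  0.2] b 0.7
55.0 F [0.8 1.1 3.4] err [0.3 0.1 0.2] b 1.2
60.0 F [1.1 1.1 3.6] err [0.2 0.1 0.1] b 1.7
65.0 F [0.9 1.  2.1] err [-0.  -0.1 -0. ] b 2.2
70.0 F [ 0.7 -0.7  1.2] err [-0.1 -0.1 -0.2] b 2.7
75.0 F [ 0.3 -1.8  1.9] err [-0.2  0.1 -0.4] b 3.2
80.0 F [-0.3 -0.8  1.4] err [-0.2  0.2 -0.4] b 3.7
83.0 F [ 1.1 -1.2  1.7] err [-0.1  0.1 -0.2] b 4.2
86.0 F [-6.8 -4.7 21. ] err [ 0.4 -0.6  2. ] b 4.2
[0.59582477 0.02467045 0.02840915] 0.0029000000000000007 17.25
75 [array([194., 600.]), array([392., 603.]), array([294., 323.]), array([293., 387.])]
80 [array([198., 549.]), array([389., 552.]), array([294., 279.]), array([294., 323.])]
85 [array([202., 504.]), array([385., 507.]), array([294., 247.]), array([294., 274.])]
90 [array([207., 466.]), array([381., 468.]), array([295., 226.]), array([294., 239.])]
```

View pics/w9c.png

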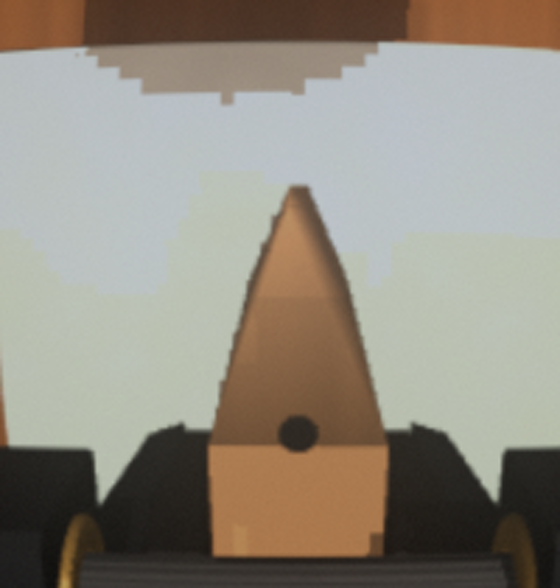

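View pics/s9c.png

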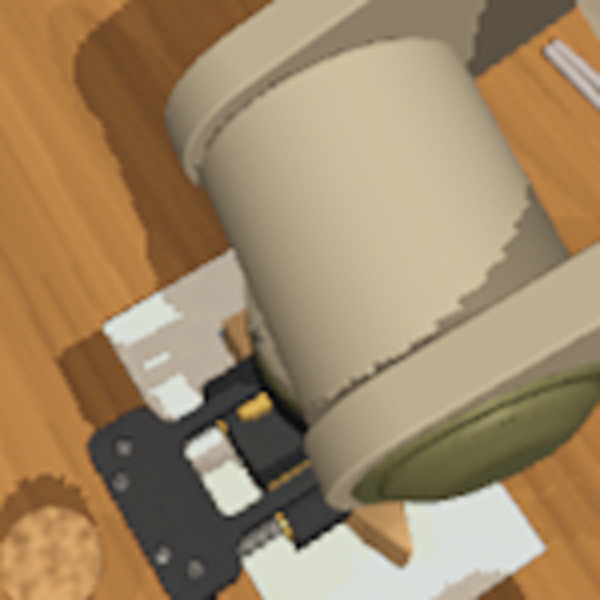

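```bash
python3 - <<'E'
from est import *
im=arm.get_image('wrist');d=np.load('w9.npz');p,q=d['p'],d['q']
f=lambda c:(np.array(c)+.5)/2.8-.5+[220,80]
a=.013
for ty in (0,.014,-.014):
    s=est(im,p,q,[(f((209,446)),(-a,-.014,.086)),(f((388,446)),(a,-.014,.086)),(f((299,186)),(0,ty,.12))],[-.048,.006,.597,1.5])
    print(ty,s.x[:3].round(4),np.degrees(s.x[3]),np.round(s.fun,1))
# flask-side edge of slip & check of camera at slip far edge
for c in ((-.03,.09),(0,.09),(.03,.09)):
    print(((wproj(im,p,q,sl+yh*c[1]+[c[0],0,.006])-[220,80])*2.8).round(0))
print(arm.read_ee_pos(),arm.read_wrist_force())
E
```

```text
0 [-0.0401  0.0059  0.5978] 86.23126852874294 [-1.  -0.3  1.  -0.2  0.   0.6 -0.1]
0.014 [-0.0426  0.006   0.5978] 88.40133985558982 [-0.1 -0.1  0.1  0.1 -0.   0.1 -0. ]
-0.014 [-0.0361  0.0066  0.5977] 83.60308806976005 [-2.5 -1.4  2.4 -1.2  0.1  2.3  0.6]
[117.  39.]
[295.  37.]
[474.  44.]
[0.59583894 0.02464658 0.02840528] [-7.62081648 -4.03345702 20.65948945]
```

View pics/w9.png

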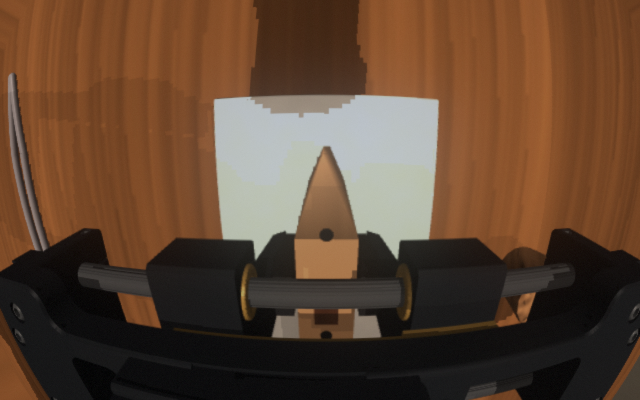

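```bash
python3 - <<'E'
from est import *
p=np.array(arm.read_ee_pos())
z=.0290
x=.5962
arm.move_straight([x,p[1],z],velocity=.05);print(arm.read_ee_pos(),arm.read_wrist_force())
arm.move_straight([x,p[1]-.0065,z],velocity=.03);arm.pause(.1);print(arm.read_ee_pos(),arm.read_wrist_force())
p,q=np.array(arm.read_ee_pos()),np.array(arm.read_eef_rot());im=arm.get_image('wrist');save('w10',im);np.savez('w10.npz',p=p,q=q);save('t10',arm.get_image('top'))
print(arm.read_time(),Ro.from_quat(q).as_matrix().round(3).tolist())
cv2.imwrite('pics/w10c.png',cv2.resize(cv2.imread('pics/w10.png')[80:290,220:420],None,fx=2.8,fy=2.8,interpolation=cv2.INTER_CUBIC))
E
```

```text
[0.5961066  0.02482899 0.02871725] [ 1.20440396 -0.30745812  2.87593286]
[0.59612846 0.01791628 0.02883425] [-0.68882537 -0.25651093  1.23450269]
18.1167 [[-0.002, -0.016, 1.0], [0.0, 1.0, 0.016], [-1.0, 0.0, -0.002]]
```

View pics/w10c.png

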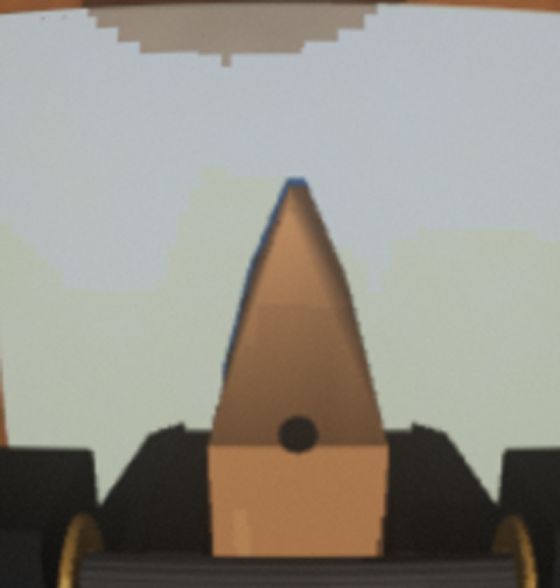

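View pics/t10.png

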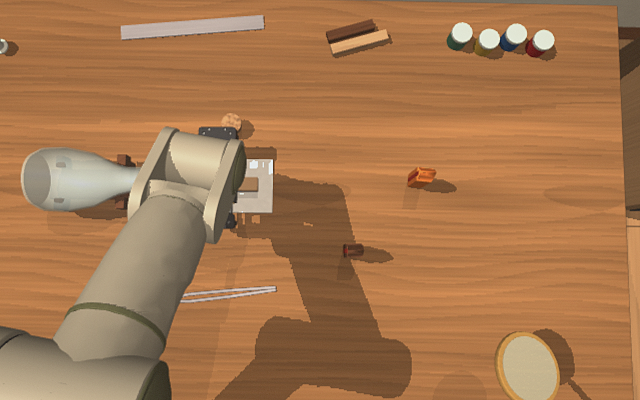

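```bash
python3 - <<'E'
from est import *
p=np.array(arm.read_ee_pos())
arm.move_straight([p[0]-.0008,p[1]+.0004,.0285],velocity=.03);arm.pause(.15);print(arm.read_ee_pos(),arm.read_wrist_force())
arm.set_gripper(.6);arm.pause(.2)
p=np.array(arm.read_ee_pos())
print(arm.move_straight((p+[0,0,.10]).tolist(),velocity=.1,contact_N=10))
p=np.array(arm.read_ee_pos())
arm.move_straight((p+[0,-.12,.06]).tolist(),velocity=.25)
p,q=np.array(arm.read_ee_pos()),np.array(arm.read_eef_rot());im=arm.get_image('wrist');save('w11',im);np.savez('w11.npz',p=p,q=q);save('s11',arm.get_image('scene'));save('t11',arm.get_image('top'))
print(p,arm.read_time())
cv2.imwrite('pics/s11c.png',cv2.resize(cv2.imread('pics/s11.png')[240:385,270:410],None,fx=4,fy=4,interpolation=cv2.INTER_CUBIC))
E
```

```text
[0.59545561 0.01840747 0.02861865] [ 1.3303828  -1.30502389  2.59725017]
False
[ 0.59376896 -0.10010484  0.1868623 ] 21.275
```

View pics/w11.png

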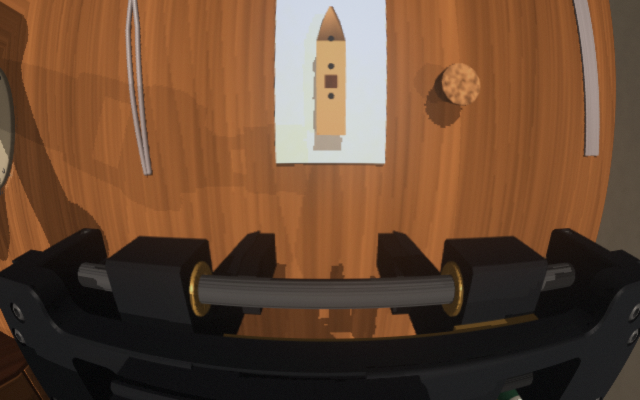

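View pics/s11c.png

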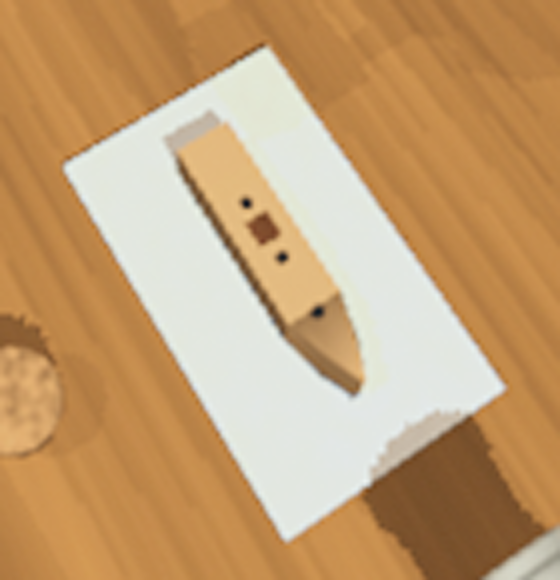

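```bash
python3 - <<'E'
from h import *
S=arm.get_image('scene');T=arm.get_image('top')
def g(im,px,z):
    o,d=ray(im,px);return (o+d*(z-o[2])/d[2])[:2].round(4)
f=lambda c:(np.array(c)+.5)/4-.5+[270,240]
print('scene deck stern',g(S,f((178,152)),.034),g(S,f((224,122)),.034),'shoulder',g(S,f((286,330)),.034),g(S,f((338,293)),.034),'tip z=.02',g(S,f((358,394)),.02))
print('slip corners',[g(S,f(c),.006).tolist() for c in ((65,164),(267,44),(504,387),(288,541))])
t=cv2.resize(cv2.imread('pics/t11.png')[140:230,170:290],None,fx=6,fy=6,interpolation=cv2.INTER_CUBIC);cv2.imwrite('pics/t11c.png',t)
E
```

```text
scene deck stern [ 0.6075 -0.0476] [ 0.5835 -0.0489] shoulder [0.6084 0.0387] [0.5821 0.0373] tip z=.02 [0.5946 0.0727]
slip corners [[0.6486, -0.0771], [0.5399, -0.0794], [0.5383, 0.1002], [0.6468, 0.1027]]
```

View pics/t11c.png

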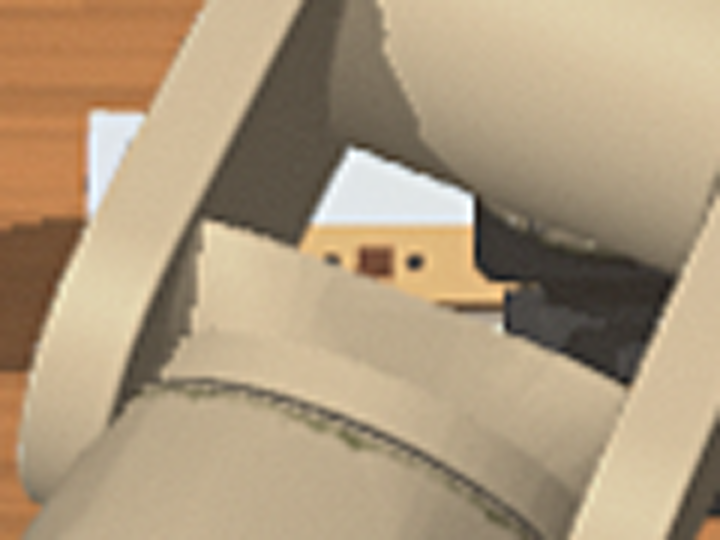

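```bash
python3 -c "
import cv2
a=cv2.imread('pics/w11.png')[0:170,260:400];cv2.imwrite('pics/w11c.png',cv2.resize(a,None,fx=3.5,fy=3.5,interpolation=cv2.INTER_CUBIC))"
```

```text
(no output)
```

View pics/w11c.png

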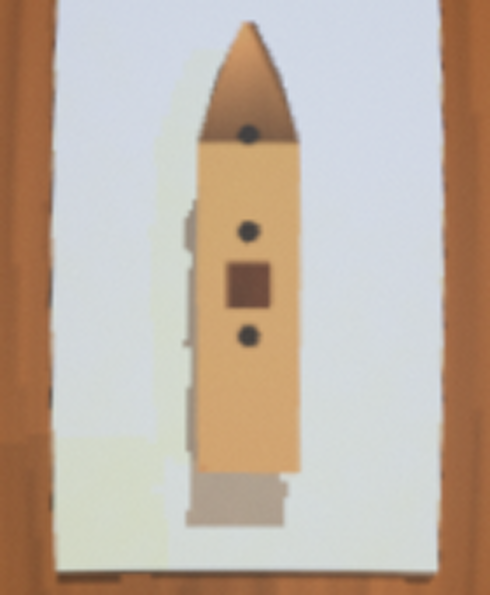

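```bash
python3 - <<'E'
from h import *
arm.get_image('scene')
print([(np.round(d['at'],1).tolist(),round(d['confidence'],2)) for d in arm.spot_point('scene','walnut_hull_center')],arm.read_wrist_force(),arm.read_time())
arm.close_job()
E
```

```text
[] [ 0.52111265 -0.28196634  0.30116301] 21.475
the job is handed in; nothing more can be done
```

The pale basswood hull now lies bottom down on the blue silhouette, with its bow on the pointed end towards the flask. I handed the job in at about 21.5 s.

**How it went:**
- I pinched the hull by its sides near the top, set its stern down on the board at the silhouette's stern end, and pivoted it in the fingers.
- In the first 15° of the pivot I pressed too lightly and the stern slid about 20 mm. I lifted it, set it down again at the silhouette's stern end and finished the pivot.
- The stern crept another 6 mm or so near the end. I dragged the hull back while it was still gripped.
- I let go at about 86–88°, because the fingertips had reached the board, and the hull settled flat. The highest wrist force I read was about 22 N.

**Last checks:**
- **Wrist picture:** it shows the hull flat with the deck up, centred on the board, and no blue visible around it.
- **Scene camera:** it puts the stern within 1 mm of the silhouette's stern end. It puts the hull 1–2 mm off in x, which disagrees with the wrist view; that camera was already about 4 mm off in x when I picked the hull up.
- **Walnut hull:** the last network query in the scene view found nothing. The top view taken just before release showed it standing at its original spot, pixel (352, 251).

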